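Take the repair pile apart and lay out the bench

TASK

Take the pile on the bench apart from the top down, one thing at a time, and set each thing flat on its own rest: the solder reel standing in the round steel dish, the yellow sticky notes on the small wooden rest, the white film pack on the red rest and the phone on the long blue-padded rest. Each thing lies centred and squarely (lengthwise) between the lips of its rest; set them down without dropping them, and do not move the mug and the suction cup.

Things in the scene. Friction and masses are not known exactly. Their poses are not given: they have to be found in the camera images.
- reel_center (a point): Solder reel, 48 mm diameter, 30 mm tall, standing on its flat face on top of the pile: black flanges, white winding. The point is at its centre, half-way up; z is its axis. About 0.12 kg. Beware the plotter shelf at the back right: its board is 0.39 to 0.41 m above the worktop, front edge 0.57 m ahead of the robot, reaching to 0.15 m left of the robot's middle; keep the arm in front of it.
- notes_center (a point): Square block of yellow sticky notes, 54 x 54 x 12 mm, lying flat under the reel and on the film pack. The point is its centre, half-way up; x and y run along its sides (turned up to about 17 degrees to the phone), z up. Heights above the worktop in the pile: phone 0 to 8 mm, films 8 to 14, notes 14 to 26, reel 26 to 56; each is centred on the one below to within 6 mm.
- films_center (a point): White pack of cut films, rigid, 55 mm (its x) by 85 mm (its y, the long way) by 6 mm thick, lying flat under the notes and on the phone, its length roughly along the phone's. The point is its centre, half-way up. Pick it across its 55 mm width.
- phone_center (a point): Phone, black screen up with a pink rim, 138 mm (its x, the long way) by 68 mm (its y) by 8 mm thick, lying flat on the worktop at the bottom of the pile. The point is its centre, half-way up. Pick it across its 68 mm width. Either end may point either way on its rest. About 0.165 kg.
- reel_dish_floor (a point): Fixed round steel dish with a dark disc, for the reel: the point is the centre of its floor, 6 mm above the worktop. Its rim is 80 mm across inside, 88 mm outside, and stands 4 mm above the floor.
- note_rest_floor (a point): Fixed small wooden rest for the sticky notes: plate 86 mm (its x) by 76 mm (its y). The point is the centre of its floor, 6 mm above the worktop; z up. A 4 mm thick lip, 4 mm above the floor, runs along each of its two x ends (78 mm between lips); the y sides are open for the fingers. The notes may lie any quarter turn.
- film_rest_floor (a point): Fixed red plastic rest for the film pack: plate 115 mm (its y, the long way) by 75 mm (its x). The point is the centre of its floor, 6 mm above the worktop; z up. A 4 mm thick lip, 4 mm above the floor, at each of its two y ends (107 mm between lips); the x sides are open for the fingers. The film pack's y goes along the rest's y, either way round.
- phone_rest_floor (a point): Fixed rest for the phone, black with a ribbed blue pad over most of its top: plate 168 mm (its x, the long way) by 84 mm (its y). The point is the centre of its floor, 6 mm above the worktop; z up. A 4 mm thick lip, 4 mm above the floor, at each of its two x ends (160 mm between lips); the y sides are open for the fingers. The phone's x goes along the rest's x, either way round.
- mug: Bystander: blue and white mug, 78 mm across, 112 mm over the handle, 92 mm tall, at the left of the bench; origin at the centre of its underside. Leave it where it stands.
- suction_cup_center (a point): Bystander: red rubber suction cup with a white pull ring, 41 mm across, 42 mm tall, standing at the left of the bench; the point is its centre, half-way up. Leave it where it stands.
There are look-alikes about, which are no part of the job. What is shaped like the part that bears reel_center but orange is not meant.

How it is judged:
By the outcome, as a careful person would: the job done as asked, in the order asked, and still so for the second after the job is handed in, with the robot touching nothing.
It also fails if it takes over 120 s, if anything falls off the work surface, if the arm or the gripper's body presses on something with over 40 N, if the wrist force passes 120 N, or if a joint passes its speed limit or range.

ROBOT

A 6-joint arm with a two-finger parallel gripper is mounted at the origin on a cart in front of the work surface, level with it; the furniture and walls round the work are solid. World frame = base frame: x ahead of the robot, y to its left, z up, the work surface at z = 0. Lengths are in m, angles in rad, forces in N, time in s.
With the tool pointing down it reaches from about 0.3 to 0.75 m from the base axis. Payload 8.5 kg.
Tool frame: the origin (TCP) lies between the finger pads; the fingertips stand 25 mm ahead of it and the grasp point (between the pads) lies 6 mm ahead of it; z points along the fingers, y is the line along which they close (so a half turn about z gives the same grasp; the last joint's range is limited). The gripper opens to 85 mm and grips with 20 to 120 N. Pads are 22 mm wide; open, the fingers measure 114 mm over their backs; the gripper's body (76 mm by 85 mm) begins 54 mm behind the grasp point. The pads swing forward as they close: fully open they stand 13 mm farther back than shut.
Start: joints at [-1.39, 0.381, 1.297, -0, 1.464, -0.215], TCP at [0.212, -0.507, 0.256] pointing down, gripper open.
Joint ranges: [-3.11, 3.11], [-0.89, 2.33], [0.22, 2.48], [-1.42, 4.56], [0.17, 2.85], [-2.88, 2.88]. Speed limits (rad/s): [2.39, 2.39, 3.14, 3.14, 3.14, 3.14].

INTERFACE

Orientations are given as a unit quaternion [w, x, y, z].
In Python, from cell import * gives the robot as it stands.
- The arm moves only by the shell command python3 -m pendant 'ROWS' [OPENING]. ROWS is JSON, a list of rows, each an object of numbers: "x", "y", "z": the shift along the tool's x, y, z in mm; "turn": the turn about the tool's z in degrees. In form: [{"x": .., "y": .., "z": .., "turn": ..}, ...]. A call has exactly 5 rows; each row is the pose to reach, as a shift and turn from the pose commanded when the call began, along the tool's axes at that moment; what a row does not reach only later rows make up. A row lasts 1/8 s, in which the tool goes at most 62.5 mm and 10.7 degrees, less where a joint would pass 70% of its speed; a pose out of reach is approached as far as the arm can. A call with a gripper value outside its range is refused whole. OPENING is the opening, from 0 (shut) to 1 (fully open), set as the call begins (- or left out, the last holds). The fingers move at their own pace and stop on an object; the grip force is fixed at half the most. Time passes only in rows, so rows that repeat a pose let the fingers close, or fill a call up. It gives the time, the measured TCP pose, the force, the opening and the grip force at its end, in the units of the state.
- get_obs(): the state, without advancing time (a new reading comes with each control period).
- read_camera(name): name is "scene" or "top"; returns the picture (480x640x3 uint8, red, green, blue); there is no depth.
- get_calibration(name): a dict with "camera_matrix" (3x3 intrinsics, pixels), "k1" (the pictures are not rectified: a ray, as slopes to the right and down, at radius r is drawn at 1 + k1 r^2 times it, then the intrinsics apply), "R" (3x3) and "t" (3): a world point X has camera coordinates R X + t. Camera axes: x right, y down, z forward; pixel columns grow to the right and rows downward; lengths in m; the calibration is good to about 2 mm. A picture is of the moment at which its call begins. get_calibration takes no time and is no camera call.
- close_job(): hands the job in; it is judged then, once.
Trained networks look in the newest picture that a camera, given by its name, has taken for a name from the list of things; names that differ only in an ending like _2 or _b are one class to them, and where a whole thing is asked for, a point or a joint stands for the part that bears it (a point fixed in the world has none). Each returns a list of dicts, best first, with "score" (0 to 1); they miss things now and then, are a little off and sometimes report something else, mostly with a low value. They report only what shows in the picture. A call takes as long as a camera call. They do not tell look-alikes from the thing itself.
- masks_of(camera, name): "mask" (480x640 bool, what is visible of it) and "rect" ([left, top, right, bottom] as shares, 0 to 1, of the picture: columns of its width, rows of its height, round what is visible of it).
- pinpoint(camera, name): "point" ([column, row] as shares, 0 to 1, of the picture: columns of its width, rows of its height: a listed point, or the origin of a listed thing).
The state is a dict: "time": time; "joint_positions": joint angles; "joint_velocities": joint speeds; "joint_torque": joint torques, N m; "tcp_pos": TCP position; "tcp_rot": TCP orientation; "contact_force": force on the tool from outside, world axes, zero at the start; "moment": the same for the moment, N m; "gripper_width": finger opening in m; "gripper_force": force on a finger pad.
Only numpy, scipy, OpenCV 4.12 (cv2) and the standard library are available. Lean on these libraries where they do the work, as an engineer would, in place of code of your own. Each camera call takes 0.05 s, during which the arm holds its last target. There are 200 camera calls.

## Working session

There is one attempt and no reset: what is moved stays moved. The work goes in short steps, Python scripts to look and compute and a shell command to move; the robot and the scene stay as the last step left them, time stands still between calls to the robot, and variables do not carry over. Pictures are saved under pics/ and viewed, at most 17 in all, crops included, and the job is handed in when it is done.

```bash
mkdir -p pics; ls; cat > h.py <<'E'
from cell import *
import numpy as np, cv2
def ray(cam,px):
    c=get_calibration(cam);K=np.array(c["camera_matrix"]);R=np.array(c["R"]);t=np.array(c["t"])
    d=np.linalg.solve(K,np.array([px[0],px[1],1.]));d=d[:2]/d[2];u=d.copy()
    for _ in range(20): u=d/(1+c["k1"]*(u@u))
    return -R.T@t, R.T@np.array([u[0],u[1],1.])
def w(cam,px,z):
    o,d=ray(cam,px);return o+d*(z-o[2])/d[2]
def proj(cam,X):
    c=get_calibration(cam);K=np.array(c["camera_matrix"]);p=np.array(c["R"])@np.array(X)+np.array(c["t"])
    u=p[:2]/p[2];u=u*(1+c["k1"]*(u@u));return (K@np.array([u[0],u[1],1]))[:2]
def save(cam,name,crop=None,s=1):
    im=read_camera(cam)[:,:,::-1]
    if crop: im=im[crop[1]:crop[3],crop[0]:crop[2]]
    cv2.imwrite("pics/"+name,cv2.resize(im,None,fx=s,fy=s,interpolation=cv2.INTER_CUBIC))
E
python3 - <<'E'
from h import *
save("scene","s0.png");save("top","t0.png")
for cam in("top","scene"):
    o,_=ray(cam,(320,240));print(cam,o.round(3))
Z=dict(reel_center=.041,notes_center=.02,films_center=.011,phone_center=.004,reel_dish_floor=.006,note_rest_floor=.006,film_rest_floor=.006,phone_rest_floor=.006,mug=0,suction_cup_center=.021)
for n,z in Z.items():
    for cam in("top","scene"):
        for r in pinpoint(cam,n)[:3]:
            p=np.array(r["point"])*[640,480];print(n,cam,round(r["score"],2),p.round(1),w(cam,p,z)[:2].round(4))
print({k:np.round(v,3) for k,v in get_obs().items()})
E
```

```text
pics
top [0.311 0.114 1.256]
scene [-0.189  1.01   0.851]
reel_center top 0.69 [400.5 268. ] [ 0.4454 -0.0822]
reel_center top 0.65 [444.  279.8] [ 0.4148 -0.1851]
reel_center scene 0.73 [391.  223.6] [ 0.4385 -0.0653]
reel_center scene 0.52 [422.1 214.8] [ 0.3889 -0.1596]
notes_center top 0.6 [400.5 264.1] [ 0.4574 -0.086 ]
notes_center scene 0.45 [391.4 225.6] [ 0.4479 -0.0847]
films_center top 0.9 [400.1 268.7] [ 0.447 -0.086]
films_center top 0.55 [401.8 266.8] [ 0.4517 -0.0903]
films_center scene 0.72 [391.  228.3] [ 0.4483 -0.0835]
phone_center top 0.56 [398. 267.] [ 0.452 -0.082]
phone_center scene 0.84 [389.3 232.5] [ 0.4457 -0.0707]
reel_dish_floor top 0.91 [322.9 265.5] [0.4596 0.1051]
reel_dish_floor top 0.55 [246.7 268.8] [0.4555 0.2944]
reel_dish_floor scene 0.76 [353.3 259.4] [0.4543 0.1   ]
note_rest_floor top 0.89 [483.6 269.5] [ 0.4412 -0.2932]
note_rest_floor scene 0.75 [426.2 199.2] [ 0.4496 -0.3016]
film_rest_floor top 0.7 [245.8 270.1] [0.4523 0.2966]
film_rest_floor top 0.23 [244.4 199.5] [0.6327 0.3008]
film_rest_floor scene 0.68 [306.6 297. ] [0.4584 0.2942]
p
[... 396 characters left out ...]
0.63 [213.8 330.1] [0.5638 0.5084]
suction_cup_center top 0.54 [185.3 258.3] [0.4831 0.4428]
suction_cup_center scene 0.59 [254.9 320.1] [0.4923 0.4406]
{'time': np.float64(1.1), 'joint_positions': array([-1.39 ,  0.381,  1.297,  0.   ,  1.464, -0.215]), 'joint_velocities': array([-0.001,  0.002,  0.001, -0.001, -0.   , -0.001]), 'joint_torque': array([ 0.0000e+00, -4.4833e+01, -2.3146e+01, -0.0000e+00,  1.0000e-03,
       -0.0000e+00]), 'tcp_pos': array([ 0.212, -0.507,  0.256]), 'tcp_rot': array([-0.   ,  0.98 ,  0.197,  0.   ]), 'contact_force': array([ 0.502,  0.528, -0.086]), 'moment': array([-0.022, -0.016, -0.008]), 'gripper_force': np.float64(0.0), 'gripper_width': np.float64(0.086)}
```

View pics/t0.png

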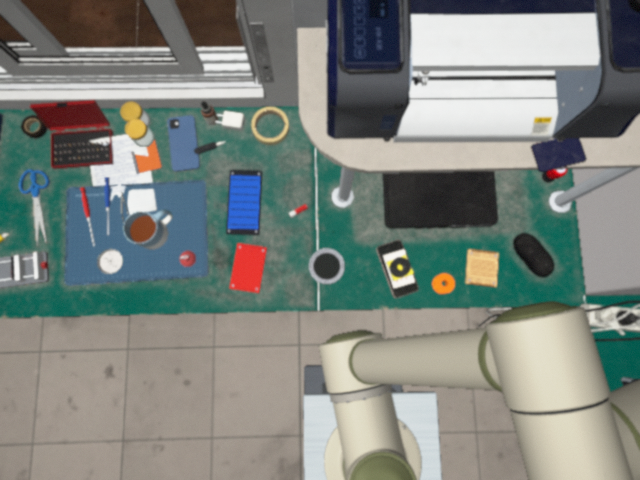

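```bash
python3 -c "
import cv2
im=cv2.imread('pics/t0.png')
cv2.imwrite('pics/t0c.png',cv2.resize(im[220:320,340:500],None,fx=5,fy=5,interpolation=cv2.INTER_CUBIC))
cv2.imwrite('pics/t0d.png',cv2.resize(im[170:310,180:360],None,fx=4,fy=4,interpolation=cv2.INTER_CUBIC))"
```

```text
(no output)
```

View pics/t0c.png

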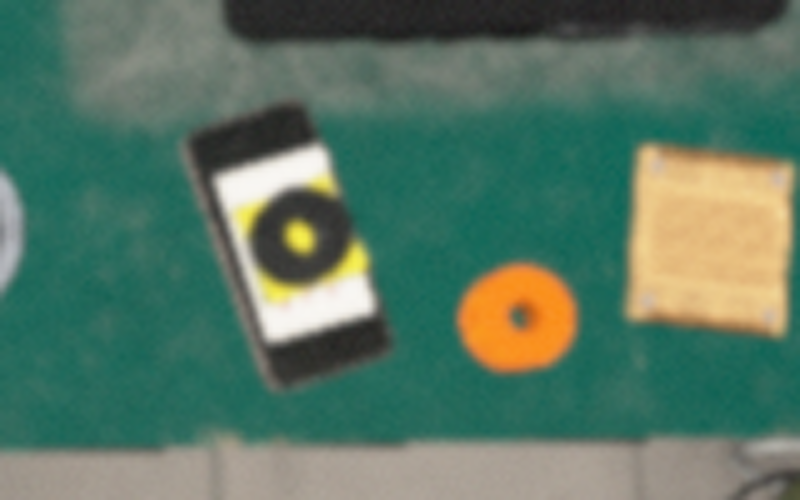

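View pics/s0.png

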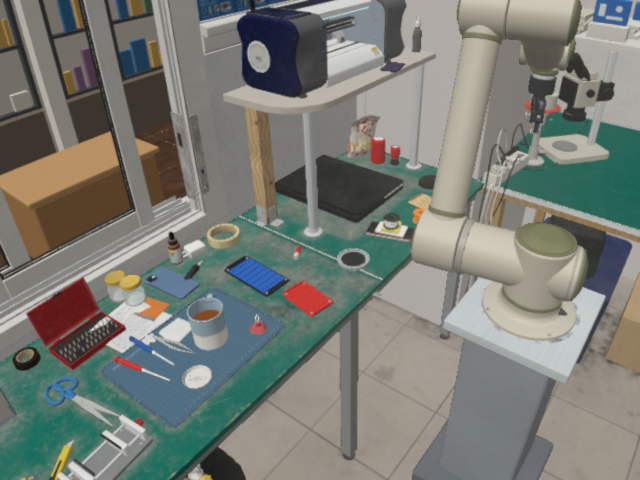

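The black reel at top px (400,267) sits on the yellow, white and black pile, so it is the one meant. The orange one at (444,282) is alone on the bench and is the look-alike. The rests are the dish (326,266), note rest (483,269), red rest (249,268) and blue rest (245,202). Next I measure the outlines.

```bash
cat >> h.py <<'E'
def fit(cam,name,z,near=None,rr=.06):
    """minAreaRect of the best mask, its outline dropped on height z; near: world xy"""
    out=[]
    for r in masks_of(cam,name):
        m=r["mask"].astype(np.uint8)
        cs,_=cv2.findContours(m,cv2.RETR_EXTERNAL,cv2.CHAIN_APPROX_NONE)
        if not cs: continue
        c=max(cs,key=cv2.contourArea)[:,0,:]
        P=np.array([w(cam,p,z)[:2] for p in c.astype(float)])
        (cx,cy),(a,b),ang=cv2.minAreaRect((P*1000).astype(np.float32))
        if near is not None and np.hypot(cx/1000-near[0],cy/1000-near[1])>rr: continue
        if a<b: a,b,ang=b,a,ang+90
        ang=(ang+90)%180-90
        out.append((round(r["score"],2),round(cx,1),round(cy,1),round(a,1),round(b,1),round(ang,1)))
    return out[:2]
def go(x,y,yaw,z):
    """shift in tool axes (mm) and turn (deg) to world x,y,z and yaw(deg) of tool x"""
    o=get_obs();p=np.array(o["tcp_pos"]);q=o["tcp_rot"]
    a=2*np.arctan2(q[2],q[1]);d=(np.array([x,y,z])-p)*1000
    X=np.array([np.cos(a),np.sin(a),0]);Y=np.array([np.sin(a),-np.cos(a),0])
    t=(np.degrees(a)-yaw+90)%180-90
    print("now",(p*1000).round(1),"yaw",np.degrees(a).round(1),"w",round(o["gripper_width"],4),"| x %.1f y %.1f z %.1f turn %.1f"%(d@X,d@Y,-d[2],t))
E
python3 - <<'E'
from h import *
for n,z in dict(reel_center=.056,notes_center=.026,films_center=.014,phone_center=.008,reel_dish_floor=.010,note_rest_floor=.008,film_rest_floor=.008,phone_rest_floor=.008).items():
    for cam in("top","scene"): print(n,cam,fit(cam,n,z))
# colour fits in the top view
im=cv2.cvtColor(read_camera("top"),cv2.COLOR_RGB2HSV);rgb=read_camera("top").astype(int)
def cf(m,box,z,n):
    M=np.zeros(m.shape,np.uint8);l,t,r,b=box;M[t:b,l:r]=m[t:b,l:r]*255
    cs,_=cv2.findContours(M,cv2.RETR_EXTERNAL,cv2.CHAIN_APPROX_NONE);c=max(cs,key=cv2.contourArea)[:,0].astype(float)
    P=np.array([w("top",p,z)[:2] for p in c])*1000;print(n,cv2.minAreaRect(P.astype(np.float32)))
H,S,V=im[...,0],im[...,1],im[...,2]
green=(H>65)&(H<95)&(S>90)
cf((S>150)&((H<8)|(H>172)),(220,230,280,305),.008,"red")
cf((S>120)&(H>105)&(H<130),(215,160,275,245),.008,"blue pad")
cf((H>8)&(H<30)&(S>60),(460,240,505,295),.008,"wood")
cf(~green,(372,232,425,302),.008,"phone")
cf((V>150)&~green,(376,240,422,296),.014,"films+notes")
cf((H>22)&(H<35)&(S>120),(376,240,422,296),.026,"notes")
E
```

```text
reel_center top [(0.73, 446.1, -76.0, 51.7, 44.6, -59.0), (0.73, 404.8, -178.5, 47.8, 40.3, 88.8)]
reel_center scene [(0.74, 434.2, -57.8, 86.4, 45.0, -58.8)]
notes_center top [(0.54, 460.0, -55.8, 10.0, 7.4, -2.5)]
notes_center scene [(0.61, 439.8, -72.4, 66.7, 52.0, -74.0)]
films_center top [(0.64, 415.4, -90.0, 54.1, 20.0, -75.7)]
films_center scene [(0.63, 476.5, -60.0, 53.2, 23.0, -53.8)]
phone_center top [(0.94, 446.4, -76.6, 138.2, 68.9, 17.2)]
phone_center scene [(0.9, 442.8, -68.5, 131.4, 70.4, 17.6)]
reel_dish_floor top [(0.83, 458.0, 97.4, 84.6, 84.4, -46.4)]
reel_dish_floor scene [(0.87, 453.6, 102.0, 99.1, 87.6, -54.1)]
note_rest_floor top [(0.74, 445.3, -288.9, 87.0, 74.4, -8.7), (0.37, 449.5, -84.3, 55.2, 48.5, -64.9)]
note_rest_floor scene [(0.69, 455.8, -278.2, 74.7, 73.7, 78.7)]
film_rest_floor top [(0.81, 457.6, 291.0, 115.0, 76.0, -8.7)]
film_rest_floor scene [(0.81, 454.7, 296.7, 120.1, 75.8, -9.2)]
phone_rest_floor top [(0.76, 628.1, 300.8, 170.0, 86.3, -2.1)]
phone_rest_floor scene [(0.71, 622.3, 307.2, 180.0, 86.6, -1.2)]
red ((458.8773498535156, 291.4376220703125), (74.0502700805664, 114.40821838378906), 80.22734069824219)
blue pad ((627.2632446289062, 301.9737243652344), (80.70484924316406, 143.82220458984375), 87.5880355834961)
wood ((446.40313720703125, -288.62921142578125), (77.9998550415039, 87.80091857910156), 81.97238159179688)
phone ((457.5599365234375, -83.48210144042969), (131.15061950683594, 164.9952850341797), 88.76895141601562)
films+notes ((448.4289245605469, -82.97723388671875), (87.06393432617188, 61.14143371582031), 15.374800682067871)
notes ((449.5941162109375, -82.22001647949219), (12.227280616760254, 14.898059844970703), 87.26686096191406)
```

```bash
python3 -c "
from h import *
print(w('top',(400,267),.056),w('top',(322.9,265.5),.006), w('top',(326,266),.006))
go(.446,-.080,17,.160)"
```

```text
[ 0.44614988 -0.07862255  0.056     ] [0.4596117  0.10505063 0.006     ] [0.458194   0.09736229 0.006     ]
now [ 212.  -507.4  256.3] yaw 22.7 w 0.0855 | x 380.7 y -304.2 z 96.3 turn 5.7
```

```bash
python3 -m pendant '[{"x":45,"y":-36,"z":0,"turn":0},{"x":90,"y":-72,"z":0,"turn":0},{"x":135,"y":-108,"z":0,"turn":0},{"x":180,"y":-144,"z":10,"turn":0},{"x":225,"y":-180,"z":20,"turn":0}]' 1
python3 -m pendant '[{"x":45,"y":-36,"z":10,"turn":0},{"x":90,"y":-72,"z":25,"turn":2},{"x":125,"y":-100,"z":40,"turn":4},{"x":156,"y":-124,"z":55,"turn":5.7},{"x":156,"y":-124,"z":76,"turn":5.7}]'
python3 -c "
from h import *
go(.446,-.080,17,.055)
save('scene','s1.png',(340,160,480,265),5)"
```

```text
time: 2.62
tcp_pos: [0.3509, -0.253, 0.2363]
tcp_rot: [0.0, 0.981, 0.196, 0.0]
contact_force: [0.8, -0.2, -0.7]
gripper_width: 0.0854
gripper_force: 0.0
time: 3.25
tcp_pos: [0.4474, -0.0781, 0.1601]
tcp_rot: [0.0, 0.989, 0.149, 0.001]
contact_force: [-0.2, 0.1, -0.3]
gripper_width: 0.0851
gripper_force: 0.0
now [447.4 -78.1 160.1] yaw 17.2 w 0.0851 | x -1.9 y 1.4 z 105.1 turn 0.2
```

View pics/s1.png

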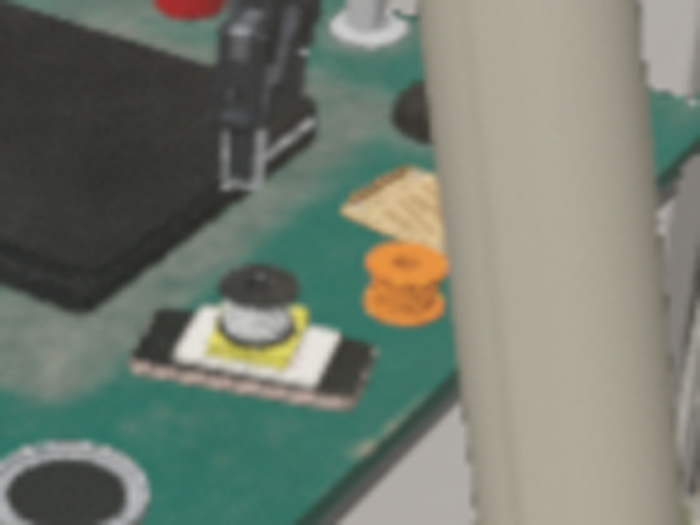

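The crop shows the black reel with the white winding on the yellow block, at px (258,300). The orange reel is separate, at (405,285), and the gripper is above the pile. I descend now.

```bash
python3 -m pendant '[{"x":-2,"y":1,"z":35,"turn":0},{"x":-2,"y":1,"z":70,"turn":0},{"x":-2,"y":1,"z":90,"turn":0},{"x":-2,"y":1,"z":100,"turn":0},{"x":-2,"y":1,"z":105,"turn":0}]'
python3 -m pendant '[{"x":0,"y":0,"z":0,"turn":0},{"x":0,"y":0,"z":0,"turn":0},{"x":0,"y":0,"z":0,"turn":0},{"x":0,"y":0,"z":0,"turn":0},{"x":0,"y":0,"z":0,"turn":0}]' 0
```

```text
time: 3.92
tcp_pos: [0.445, -0.0819, 0.0554]
tcp_rot: [0.0, 0.989, 0.147, 0.0]
contact_force: [-0.1, 0.2, 1.0]
gripper_width: 0.0852
gripper_force: 0.0
time: 4.55
tcp_pos: [0.445, -0.0817, 0.0563]
tcp_rot: [0.0, 0.989, 0.148, 0.001]
contact_force: [-2.3, 0.1, 7.9]
gripper_width: 0.0461
gripper_force: 60.4
```

```bash
python3 -m pendant '[{"x":0,"y":0,"z":-3,"turn":0},{"x":0,"y":0,"z":-10,"turn":0},{"x":0,"y":0,"z":-25,"turn":0},{"x":0,"y":0,"z":-45,"turn":0},{"x":0,"y":0,"z":-65,"turn":0}]'
python3 -c "
from h import *
go(.4575,.099,17,.060)
save('scene','s2.png',(340,160,480,265),5)"
```

```text
time: 5.18
tcp_pos: [0.4447, -0.0816, 0.1213]
tcp_rot: [-0.0, 0.989, 0.148, -0.0]
contact_force: [0.5, -0.1, -1.0]
gripper_width: 0.0466
gripper_force: 61.6
now [444.7 -81.6 121.3] yaw 17.0 w 0.0466 | x 65.0 y -168.9 z 61.3 turn -0.0
```

View pics/s2.png

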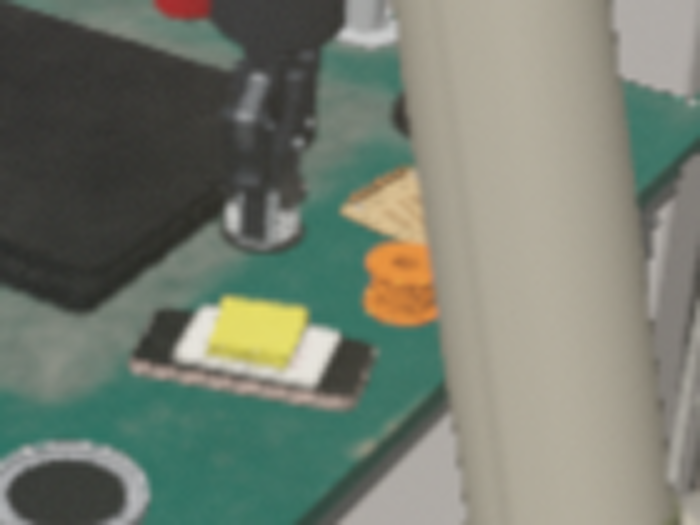

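The reel is held upright and the notes are clear, with nothing else shifted. Moving it to the dish.

```bash
python3 -m pendant '[{"x":12,"y":-32,"z":0,"turn":0},{"x":30,"y":-80,"z":0,"turn":0},{"x":50,"y":-128,"z":0,"turn":0},{"x":62,"y":-160,"z":20,"turn":0},{"x":65,"y":-169,"z":50,"turn":0}]'
python3 -c "
from h import *
go(.457,.099,17,.0363)
d=fit('top','reel_dish_floor',.010);print(d)
save('scene','s3.png',(320,200,400,280),5)"
```

```text
time: 5.85
tcp_pos: [0.4578, 0.1009, 0.0702]
tcp_rot: [0.0, 0.989, 0.149, 0.001]
contact_force: [-0.2, -0.6, -1.3]
gripper_width: 0.0459
gripper_force: 61.7
now [457.8 100.9  70.2] yaw 17.1 w 0.0459 | x -1.3 y 1.6 z 33.9 turn 0.1
[(0.83, 456.7, 97.4, 87.3, 84.6, -1.2), (0.49, 458.6, 290.4, 117.2, 74.1, -10.1)]
```

View pics/s3.png

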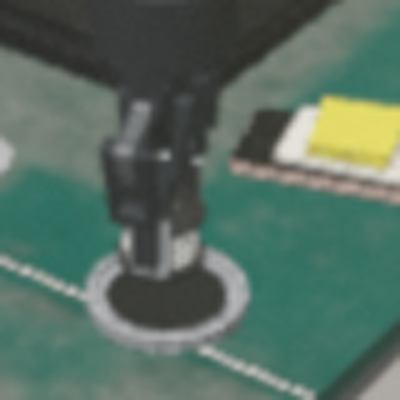

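The reel is above the dish at px (165,250), in line with it. I lower it slowly.

```bash
python3 -m pendant '[{"x":-1,"y":3,"z":14,"turn":0},{"x":-1,"y":3,"z":24,"turn":0},{"x":-1,"y":3,"z":29,"turn":0},{"x":-1,"y":3,"z":31,"turn":0},{"x":-1,"y":3,"z":32,"turn":0}]'
python3 -m pendant '[{"x":0,"y":0,"z":0.5,"turn":0},{"x":0,"y":0,"z":1,"turn":0},{"x":0,"y":0,"z":1.5,"turn":0},{"x":0,"y":0,"z":1.5,"turn":0},{"x":0,"y":0,"z":1.5,"turn":0}]'
```

```text
time: 6.58
tcp_pos: [0.4577, 0.0958, 0.0385]
tcp_rot: [0.0, 0.989, 0.148, 0.0]
contact_force: [-0.2, -0.1, -1.0]
gripper_width: 0.0466
gripper_force: 62.0
time: 7.2
tcp_pos: [0.4576, 0.0959, 0.0372]
tcp_rot: [0.0, 0.989, 0.148, 0.0]
contact_force: [-0.5, 0.5, 5.6]
gripper_width: 0.0462
gripper_force: 62.7
```

```bash
python3 -m pendant '[{"x":0,"y":0,"z":0,"turn":0},{"x":0,"y":0,"z":0,"turn":0},{"x":0,"y":0,"z":0,"turn":0},{"x":0,"y":0,"z":0,"turn":0},{"x":0,"y":0,"z":-4,"turn":0}]' 0.72
python3 -m pendant '[{"x":0,"y":0,"z":-10,"turn":0},{"x":0,"y":0,"z":-25,"turn":0},{"x":0,"y":0,"z":-50,"turn":0},{"x":0,"y":0,"z":-80,"turn":0},{"x":0,"y":0,"z":-100,"turn":0}]'
python3 - <<'E'
from h import *
a=fit('top','notes_center',.026,(.447,-.083),.05);b=fit('top','films_center',.014,(.447,-.083),.05);print(a,b)
print(fit('top','reel_center',.036,(.4577,.096),.06))
for cam in('top','scene'):
    im=cv2.cvtColor(read_camera(cam),cv2.COLOR_RGB2HSV);H,S=im[...,0],im[...,1]
    M=((H>22)&(H<36)&(S>100)).astype(np.uint8)
    u=proj(cam,(.447,-.083,.02)).astype(int);k=np.zeros_like(M);k[u[1]-25:u[1]+25,u[0]-25:u[0]+25]=1
    c=max(cv2.findContours(M*k,cv2.RETR_EXTERNAL,cv2.CHAIN_APPROX_NONE)[0],key=cv2.contourArea)[:,0].astype(float)
    P=np.array([w(cam,p,.026)[:2] for p in c])*1000;print(cam,cv2.minAreaRect(P.astype(np.float32)))
    for n,z in(('notes_center',.02),):
        for r in pinpoint(cam,n)[:2]: print(r['score'],w(cam,np.array(r['point'])*[640,480],z))
save('top','t1.png',(300,230,430,310),6)
go(.447,-.083,10,.090)
E
```

```text
time: 7.82
tcp_pos: [0.4574, 0.0958, 0.0408]
tcp_rot: [-0.0, 0.989, 0.148, -0.0]
contact_force: [-0.6, -0.2, 0.4]
gripper_width: 0.0615
gripper_force: 0.0
time: 8.45
tcp_pos: [0.4577, 0.0959, 0.1428]
tcp_rot: [0.0, 0.989, 0.148, 0.001]
contact_force: [-0.9, -0.1, -0.6]
gripper_width: 0.0617
gripper_force: 0.0
[(0.43, 435.5, -106.0, 12.6, 12.2, -2.9)] [(0.65, 446.6, -80.5, 84.9, 55.7, 15.5)]
[]
top ((448.87298583984375, -83.49738311767578), (48.7050895690918, 53.0387077331543), 18.324495315551758)
0.75 [ 0.45835204 -0.08401143  0.02      ]
scene ((445.0644226074219, -75.29529571533203), (51.07854461669922, 62.70798110961914), 19.52887725830078)
0.64 [ 0.45273752 -0.10138171  0.02      ]
0.43 [0.54495261 0.53042118 0.02      ]
now [457.2  95.8 140.1] yaw 17.0 w 0.0615 | x -61.9 y 168.1 z 50.1 turn 7.0
```

View pics/t1.png

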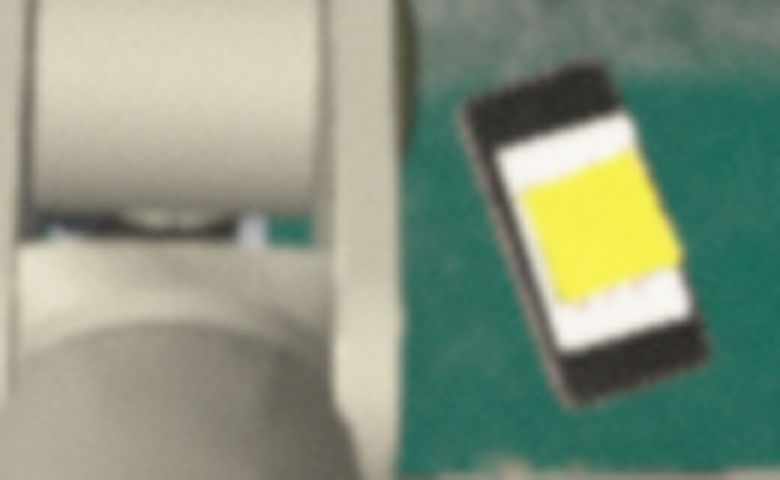

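Notes corners in the crop are (524,192), (630,150), (682,250) and (570,302). That puts the centre at about (449,-83.5) mm with yaw about 23°, while the films and phone are at about 17°. The reel is hidden under the arm. Fingertip reach at partial opening matters for the thin parts, so I touch the bare bench once at (0.37, 0.02).

```bash
python3 -c "
from h import *
go(.37,.02,17,.034)"
python3 -m pendant '[{"x":-27,"y":12,"z":0,"turn":0},{"x":-54,"y":24,"z":20,"turn":0},{"x":-81,"y":36,"z":50,"turn":0},{"x":-106,"y":47,"z":80,"turn":0},{"x":-106,"y":47,"z":105,"turn":0}]' 0.72
```

```text
now [457.2  95.8 140.1] yaw 17.0 w 0.0615 | x -105.5 y 47.1 z 106.1 turn -0.0
time: 9.48
tcp_pos: [0.3684, 0.0194, 0.0348]
tcp_rot: [-0.0, 0.989, 0.147, -0.001]
contact_force: [1.5, -0.2, -0.1]
gripper_width: 0.0617
gripper_force: 0.0
```

```bash
for i in 1 2 3; do python3 -m pendant '[{"x":0,"y":0,"z":1,"turn":0},{"x":0,"y":0,"z":2,"turn":0},{"x":0,"y":0,"z":3,"turn":0},{"x":0,"y":0,"z":3,"turn":0},{"x":0,"y":0,"z":3,"turn":0}]' | grep -E "tcp_pos|force"; done
```

```text
tcp_pos: [0.37, 0.02, 0.0331]
contact_force: [-0.5, 0.4, 0.1]
gripper_force: 0.0
tcp_pos: [0.3698, 0.0199, 0.0298]
contact_force: [0.4, 0.2, 0.4]
gripper_force: 0.0
tcp_pos: [0.3698, 0.0199, 0.0268]
contact_force: [-0.4, -0.3, 0.0]
gripper_force: 0.0
```

```bash
for i in 1 2; do python3 -m pendant '[{"x":0,"y":0,"z":1,"turn":0},{"x":0,"y":0,"z":2,"turn":0},{"x":0,"y":0,"z":2,"turn":0},{"x":0,"y":0,"z":2,"turn":0},{"x":0,"y":0,"z":2,"turn":0}]' | grep -E "tcp_pos|force"; done
```

```text
tcp_pos: [0.3698, 0.0199, 0.0248]
contact_force: [-0.0, -0.5, -0.9]
gripper_force: 0.0
tcp_pos: [0.3698, 0.0199, 0.0228]
contact_force: [0.5, 0.0, -0.4]
gripper_force: 0.0
```

```bash
python3 -m pendant '[{"x":0,"y":0,"z":0,"turn":0},{"x":0,"y":0,"z":0,"turn":0},{"x":0,"y":0,"z":0,"turn":0},{"x":0,"y":0,"z":0,"turn":0},{"x":0,"y":0,"z":0,"turn":0}]' 0.63| grep -E "tcp_pos|force|width"; for i in 1 2; do python3 -m pendant '[{"x":0,"y":0,"z":1,"turn":0},{"x":0,"y":0,"z":2,"turn":0},{"x":0,"y":0,"z":2,"turn":0},{"x":0,"y":0,"z":2,"turn":0},{"x":0,"y":0,"z":2,"turn":0}]' | grep -E "tcp_pos|force"; done
```

```text
tcp_pos: [0.3698, 0.0199, 0.0228]
contact_force: [-0.4, -0.1, -0.5]
gripper_width: 0.054
gripper_force: 0.0
tcp_pos: [0.3699, 0.02, 0.0212]
contact_force: [-1.6, -0.2, 12.8]
gripper_force: 6.1
tcp_pos: [0.3699, 0.02, 0.021]
contact_force: [-8.2, 0.4, 58.0]
gripper_force: 29.2
```

Touch at TCP z of about 21.5 mm with a 54 mm opening, so the tips reach 21.5 mm. Now the notes, with opening 0.8, yaw 23° and TCP z of 38 mm.

```bash
python3 -m pendant '[{"x":0,"y":0,"z":-20,"turn":0},{"x":0,"y":0,"z":-50,"turn":0},{"x":0,"y":0,"z":-75,"turn":-2},{"x":0,"y":0,"z":-75,"turn":-6},{"x":0,"y":0,"z":-75,"turn":-6}]' 0.8 | grep pos
python3 -c "
from h import *
go(.4485,-.083,23,.039)"
```

```text
tcp_pos: [0.3698, 0.02, 0.0939]
now [369.8  20.   93.9] yaw 22.9 w 0.0685 | x 32.3 y 125.5 z 54.9 turn -0.1
```

```bash
python3 -m pendant '[{"x":12,"y":45,"z":0,"turn":0},{"x":25,"y":95,"z":0,"turn":0},{"x":32.5,"y":125.5,"z":0,"turn":0},{"x":32.5,"y":125.5,"z":20,"turn":0},{"x":32.5,"y":125.5,"z":30,"turn":0}]' | grep -E "pos|force|width"
python3 -c "
from h import *
go(.4485,-.083,23,.039)
save('scene','s4.png',(360,190,440,260),6)"
```

```text
tcp_pos: [0.4482, -0.0828, 0.0625]
contact_force: [0.1, 0.7, -0.4]
gripper_width: 0.0684
gripper_force: 0.0
now [448.2 -82.8  62.5] yaw 22.9 w 0.0684 | x 0.2 y 0.3 z 23.5 turn -0.1
```

View pics/s4.png

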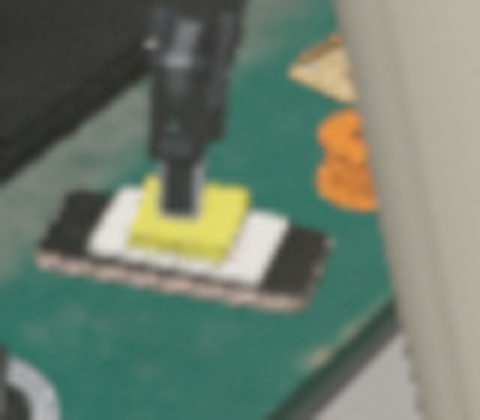

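The near finger at px (180,205) lines up over the near edge of the notes. I descend and close.

```bash
python3 -m pendant '[{"x":0,"y":0,"z":10,"turn":0},{"x":0,"y":0,"z":17,"turn":0},{"x":0,"y":0,"z":21,"turn":0},{"x":0,"y":0,"z":23.5,"turn":0},{"x":0,"y":0,"z":23.5,"turn":0}]' | grep -E "pos|force|width"
python3 -m pendant '[{"x":0,"y":0,"z":0,"turn":0},{"x":0,"y":0,"z":0,"turn":0},{"x":0,"y":0,"z":0,"turn":0},{"x":0,"y":0,"z":0,"turn":0},{"x":0,"y":0,"z":0,"turn":0}]' 0.3| grep -E "pos|force|width"
```

```text
tcp_pos: [0.4488, -0.0829, 0.0403]
contact_force: [0.2, -0.4, 0.9]
gripper_width: 0.0682
gripper_force: 0.0
tcp_pos: [0.4488, -0.0828, 0.0414]
contact_force: [-3.7, 2.4, 15.4]
gripper_width: 0.0475
gripper_force: 74.8
```

```bash
python3 -c "
from h import *
save('scene','s5.png',(365,195,435,250),8)"
```

```text
(no output)
```

View pics/s5.png

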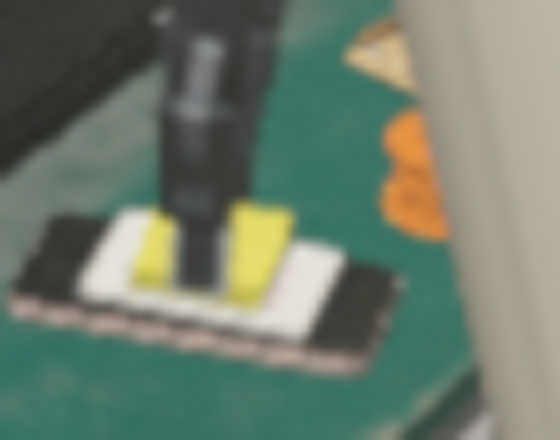

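The near finger covers the side face of the notes down to about the films (px 200,285), so it is a real grip. I lift.

```bash
python3 -m pendant '[{"x":0,"y":0,"z":-4,"turn":0},{"x":0,"y":0,"z":-10,"turn":0},{"x":0,"y":0,"z":-20,"turn":0},{"x":0,"y":0,"z":-40,"turn":0},{"x":0,"y":0,"z":-60,"turn":0}]' | grep -E "pos|force|width"
python3 -c "
from h import *
save('scene','s6.png',(365,175,435,250),7)
print(fit('top','films_center',.014,(.447,-.083),.05))
go(.4455,-.289,-8,.07)"
```

```text
tcp_pos: [0.4487, -0.0829, 0.1014]
contact_force: [1.0, 0.7, -0.3]
gripper_width: 0.0473
gripper_force: 73.9
[(0.67, 414.8, -90.7, 50.2, 16.2, -72.9)]
now [449.6 -83.3 102.2] yaw 23.0 w 0.0471 | x -84.1 y 187.8 z 32.2 turn 31.0
```

View pics/s6.png

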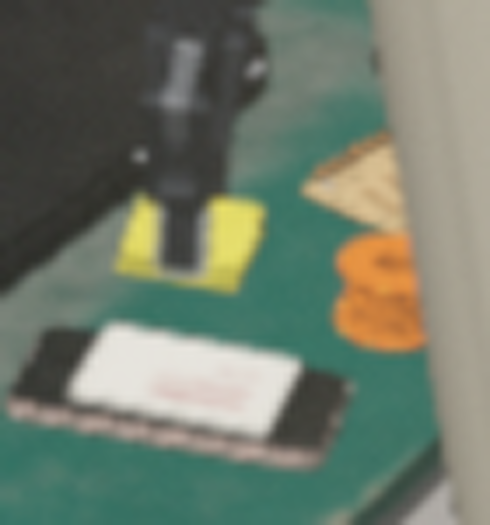

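The notes are held level and the film pack is clear. Carrying them to the wooden rest.

```bash
python3 -m pendant '[{"x":-18,"y":40,"z":0,"turn":5},{"x":-40,"y":90,"z":0,"turn":13},{"x":-62,"y":140,"z":0,"turn":22},{"x":-80,"y":178,"z":0,"turn":29},{"x":-84,"y":188,"z":15,"turn":31}]' | grep -E "pos|force|width"
python3 -c "
from h import *
print(fit('top','note_rest_floor',.008,(.4455,-.289),.05),fit('scene','note_rest_floor',.008,(.4455,-.289),.05))
go(.4455,-.289,-8,.0345)
save('top','t2.png',(440,230,520,305),6)"
```

```text
tcp_pos: [0.4447, -0.2913, 0.085]
contact_force: [0.1, 0.1, -0.5]
gripper_width: 0.0474
gripper_force: 73.9
[(0.73, 445.4, -289.2, 86.4, 75.2, -8.4)] [(0.5, 474.3, -271.8, 83.1, 38.5, -59.8)]
now [ 443.9 -288.6   83.2] yaw -8.1 w 0.0473 | x 1.6 y 0.2 z 48.7 turn -0.1
```

View pics/t2.png

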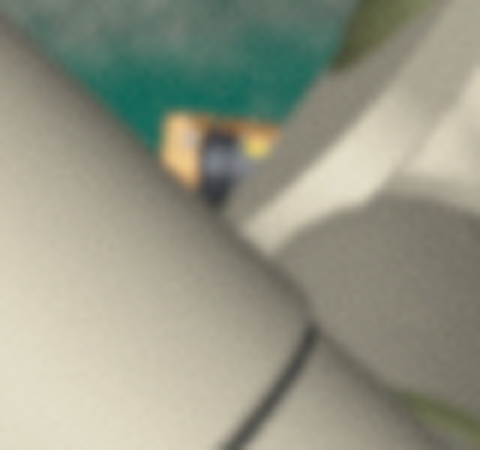

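The arm hides most of the rest in this view, but the rest measurement agrees again. I lower by the numbers.

```bash
python3 -m pendant '[{"x":1.5,"y":0,"z":20,"turn":0},{"x":1.5,"y":0,"z":35,"turn":0},{"x":1.5,"y":0,"z":43,"turn":0},{"x":1.5,"y":0,"z":47,"turn":0},{"x":1.5,"y":0,"z":48,"turn":0}]' | grep -E "pos|force|width"
python3 -m pendant '[{"x":0,"y":0,"z":0.5,"turn":0},{"x":0,"y":0,"z":1,"turn":0},{"x":0,"y":0,"z":1.5,"turn":0},{"x":0,"y":0,"z":1.5,"turn":0},{"x":0,"y":0,"z":1.5,"turn":0}]' | grep -E "pos|force|width"
```

```text
tcp_pos: [0.4464, -0.2889, 0.0374]
contact_force: [0.2, -0.7, -1.0]
gripper_width: 0.0472
gripper_force: 73.9
tcp_pos: [0.4463, -0.289, 0.0359]
contact_force: [0.0, -0.6, -0.6]
gripper_width: 0.0472
gripper_force: 73.9
```

```bash
for i in 1 2; do python3 -m pendant '[{"x":0,"y":0,"z":0.5,"turn":0},{"x":0,"y":0,"z":1,"turn":0},{"x":0,"y":0,"z":1.5,"turn":0},{"x":0,"y":0,"z":1.5,"turn":0},{"x":0,"y":0,"z":1.5,"turn":0}]' | grep -E "pos|force|width"; done
```

```text
tcp_pos: [0.4463, -0.289, 0.0343]
contact_force: [-0.7, 0.2, -0.9]
gripper_width: 0.0473
gripper_force: 73.9
tcp_pos: [0.4463, -0.289, 0.0339]
contact_force: [-2.5, 2.6, 12.6]
gripper_width: 0.0475
gripper_force: 77.3
```

```bash
python3 -m pendant '[{"x":0,"y":0,"z":-1,"turn":0},{"x":0,"y":0,"z":-1,"turn":0},{"x":0,"y":0,"z":-1,"turn":0},{"x":0,"y":0,"z":-1,"turn":0},{"x":0,"y":0,"z":-3,"turn":0}]' 0.82| grep -E "pos|force|width"
python3 -m pendant '[{"x":0,"y":0,"z":-10,"turn":0},{"x":0,"y":0,"z":-25,"turn":0},{"x":0,"y":0,"z":-50,"turn":0},{"x":0,"y":0,"z":-70,"turn":0},{"x":0,"y":0,"z":-70,"turn":0}]'| grep -E "pos|force|width"
python3 - <<'E'
from h import *
for cam in('top','scene'):
    print(cam,[fit(cam,n,z,(.447,-.083),.03) for n,z in(('films_center',.014),('phone_center',.008))])
    im=cv2.cvtColor(read_camera(cam),cv2.COLOR_RGB2HSV);H,S,V=cv2.split(im)
    M=((S<60)&(V>150)).astype(np.uint8);u=proj(cam,(.447,-.083,.014)).astype(int);k=np.zeros_like(M);k[u[1]-24:u[1]+24,u[0]-28:u[0]+24]=1
    c=max(cv2.findContours(M*k,cv2.RETR_EXTERNAL,cv2.CHAIN_APPROX_NONE)[0],key=cv2.contourArea)[:,0].astype(float)
    P=np.array([w(cam,p,.014)[:2] for p in c])*1000;print(cv2.minAreaRect(P.astype(np.float32)))
    for r in pinpoint(cam,'films_center')[:1]: print(r['score'],w(cam,np.array(r['point'])*[640,480],.011))
go(.4485,-.083,17,.07)
E
```

```text
tcp_pos: [0.4462, -0.2889, 0.0357]
contact_force: [-0.3, 0.1, 0.4]
gripper_width: 0.0701
gripper_force: 0.0
tcp_pos: [0.4468, -0.2895, 0.1078]
contact_force: [-0.5, 0.7, -0.7]
gripper_width: 0.0698
gripper_force: 0.0
top [[], []]
((450.2788391113281, -77.145263671875), (129.0227813720703, 116.71440887451172), 88.79932403564453)
0.35 [ 0.44879633 -0.08446096  0.011     ]
scene [[(0.68, 443.4, -75.6, 87.5, 64.2, 15.4)], [(0.64, 445.5, -72.2, 136.8, 77.4, 19.6)]]
((436.2953186035156, -74.16854858398438), (102.1764907836914, 78.99405670166016), 16.85475730895996)
0.92 [ 0.45017293 -0.09515973  0.011     ]
now [ 446.2 -288.9  105.3] yaw -8.0 w 0.0701 | x -26.4 y -204.2 z 35.3 turn -25.0
```

```bash
python3 -c "
from h import *
go(.43,.09,17,.12)"
python3 -m pendant '[{"x":-10,"y":-58,"z":-15,"turn":0},{"x":-20,"y":-116,"z":-15,"turn":0},{"x":-30,"y":-174,"z":-15,"turn":-8},{"x":-40,"y":-232,"z":-15,"turn":-16},{"x":-50,"y":-290,"z":-15,"turn":-25}]'| grep -E "pos"
python3 -m pendant '[{"x":9,"y":-50,"z":0,"turn":0},{"x":18,"y":-85,"z":0,"turn":0},{"x":18,"y":-85,"z":0,"turn":0},{"x":18,"y":-85,"z":0,"turn":0},{"x":18,"y":-85,"z":0,"turn":0}]'| grep -E "pos"
python3 - <<'E'
from h import *
for cam in('top','scene'):
    print(cam,[fit(cam,n,z,(.447,-.083),.03) for n,z in(('films_center',.014),('phone_center',.008))],fit(cam,'notes_center',.018,(.4455,-.289),.05))
    im=cv2.cvtColor(read_camera(cam),cv2.COLOR_RGB2HSV);H,S,V=cv2.split(im)
    def q(M,X,h):
        M=M.astype(np.uint8);u=proj(cam,X).astype(int);k=np.zeros_like(M);k[u[1]-h:u[1]+h,u[0]-h:u[0]+h]=1
        c=max(cv2.findContours(M*k,cv2.RETR_EXTERNAL,cv2.CHAIN_APPROX_NONE)[0],key=cv2.contourArea)[:,0].astype(float)
        P=np.array([w(cam,p,X[2])[:2] for p in c])*1000;print(cv2.minAreaRect(P.astype(np.float32)))
    q((S<60)&(V>150),(.447,-.083,.014),23)
    q((H>24)&(H<36)&(S>150),(.4455,-.289,.018),20)
save('top','t3.png',(360,225,510,305),5)
go(.4485,-.083,16.5,.07)
E
```

```text
now [ 446.2 -288.9  105.3] yaw -8.0 w 0.0701 | x -68.9 y -372.9 z -14.7 turn -25.0
tcp_pos: [0.437, 0.0069, 0.1208]
tcp_pos: [0.4299, 0.0908, 0.1208]
top [[], []] []
((447.9829406738281, -81.80604553222656), (87.35935974121094, 58.51490783691406), 15.246861457824707)
((445.7902526855469, -286.88128662109375), (51.8781623840332, 49.70621109008789), 78.3965835571289)
scene [[(0.68, 442.6, -76.3, 88.3, 63.2, 15.4)], [(0.69, 444.2, -71.8, 139.3, 74.6, 18.0)]] []
((435.00732421875, -74.55876159667969), (104.8680191040039, 78.99405670166016), 16.85475730895996)Traceback (most recent call last):
  File "<stdin>", line 10, in <module>
  File "<stdin>", line 7, in q
ValueError: max() iterable argument is empty
```

The notes sit on their rest at (445.8, -286.9). The films are at (447.3, -82) with yaw about 15.5°. Picking the films.

```bash
python3 -c "
from h import *
go(.4473,-.082,15.5,.032)"
```

```text
now [429.7  91.5 120.8] yaw 17.0 w 0.0702 | x -33.8 y 171.1 z 88.8 turn 1.5
```

```bash
python3 -m pendant '[{"x":-10,"y":50,"z":0,"turn":0},{"x":-22,"y":110,"z":10,"turn":0},{"x":-31,"y":155,"z":30,"turn":1.5},{"x":-34,"y":171,"z":50,"turn":1.5},{"x":-34,"y":171,"z":60,"turn":1.5}]' 0.8| grep -E "pos|width"
python3 -c "
from h import *
go(.4473,-.082,15.5,.032)"
```

```text
tcp_pos: [0.4469, -0.0826, 0.06]
gripper_width: 0.068
now [446.9 -82.6  60. ] yaw 15.4 w 0.068 | x 0.5 y -0.5 z 28.0 turn -0.1
```

```bash
python3 -m pendant '[{"x":0,"y":0,"z":12,"turn":0},{"x":0,"y":0,"z":20,"turn":0},{"x":0,"y":0,"z":25,"turn":0},{"x":0,"y":0,"z":27.5,"turn":0},{"x":0,"y":0,"z":27.5,"turn":0}]' | grep -E "pos|force|width"
python3 -m pendant '[{"x":0,"y":0,"z":0,"turn":0},{"x":0,"y":0,"z":0,"turn":0},{"x":0,"y":0,"z":0,"turn":0},{"x":0,"y":0,"z":0,"turn":0},{"x":0,"y":0,"z":0,"turn":0}]' 0.3| grep -E "pos|force|width"
```

```text
tcp_pos: [0.4471, -0.0817, 0.0334]
contact_force: [-0.3, 0.0, 0.6]
gripper_width: 0.0682
gripper_force: 0.0
tcp_pos: [0.4472, -0.0818, 0.0344]
contact_force: [-2.9, 0.9, 13.1]
gripper_width: 0.0502
gripper_force: 59.8
```

```bash
python3 -m pendant '[{"x":0,"y":0,"z":-3,"turn":0},{"x":0,"y":0,"z":-8,"turn":0},{"x":0,"y":0,"z":-15,"turn":0},{"x":0,"y":0,"z":-30,"turn":0},{"x":0,"y":0,"z":-50,"turn":0}]' | grep -E "pos|force|width"
python3 -c "
from h import *
save('scene','s7.png',(365,175,435,250),7)
go(.458,.2915,-9,.085)"
```

```text
tcp_pos: [0.4469, -0.0817, 0.0839]
contact_force: [-0.2, -0.0, -0.3]
gripper_width: 0.0495
gripper_force: 62.1
now [447.9 -82.1  86.1] yaw 15.5 w 0.0498 | x 109.5 y -357.4 z 1.1 turn 24.5
```

View pics/s7.png

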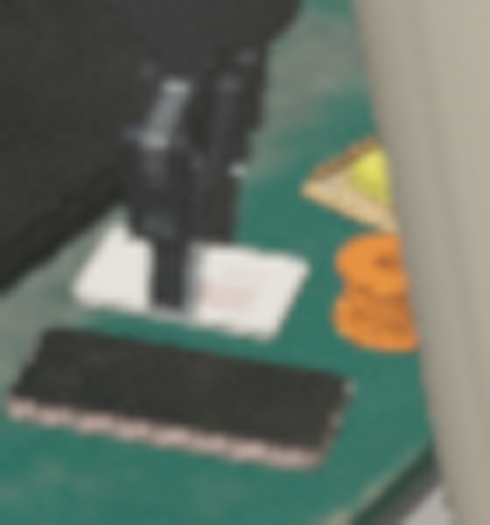

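The films are held level with the finger at their middle, and the phone is undisturbed. The notes show on their rest. Carrying the films to the red rest.

```bash
python3 -m pendant '[{"x":14,"y":-45,"z":-12,"turn":0},{"x":31,"y":-100,"z":-20,"turn":0},{"x":48,"y":-157,"z":-20,"turn":0},{"x":65,"y":-213,"z":-20,"turn":0},{"x":82,"y":-268,"z":-20,"turn":0}]' | grep -E "pos|width"
python3 -m pendant '[{"x":14,"y":-45,"z":0,"turn":5},{"x":25,"y":-80,"z":5,"turn":12},{"x":28,"y":-90,"z":20,"turn":20},{"x":28,"y":-90,"z":35,"turn":24.7},{"x":28,"y":-90,"z":50,"turn":24.7}]' | grep -E "pos|width"
python3 -c "
from h import *
go(.4575,.2925,-9.2,.0345)
print(fit('scene','reel_center',.036,(.4577,.096),.06),fit('top','reel_center',.036,(.4577,.096),.06))"
```

```text
tcp_pos: [0.4544, 0.2004, 0.1033]
gripper_width: 0.0492
tcp_pos: [0.4574, 0.2927, 0.0526]
gripper_width: 0.0494
now [457.4 292.7  52.6] yaw -9.2 w 0.0494 | x 0.1 y 0.2 z 18.1 turn 0.0
[(0.75, 447.4, 113.2, 80.7, 40.6, -54.1), (0.68, 428.4, 132.5, 84.9, 77.8, 36.8)] []
```

```bash
python3 -m pendant '[{"x":0,"y":0,"z":8,"turn":0},{"x":0,"y":0,"z":14,"turn":0},{"x":0,"y":0,"z":17,"turn":0},{"x":0,"y":0,"z":18,"turn":0},{"x":0,"y":0,"z":18,"turn":0}]' | grep -E "pos|force|width"
python3 -m pendant '[{"x":0,"y":0,"z":0.5,"turn":0},{"x":0,"y":0,"z":1,"turn":0},{"x":0,"y":0,"z":1.5,"turn":0},{"x":0,"y":0,"z":1.5,"turn":0},{"x":0,"y":0,"z":1.5,"turn":0}]' | grep -E "pos|force|width"
```

```text
tcp_pos: [0.4576, 0.2926, 0.0354]
contact_force: [0.4, -0.1, -0.3]
gripper_width: 0.0492
gripper_force: 62.2
tcp_pos: [0.4576, 0.2926, 0.0338]
contact_force: [-0.3, 0.2, -0.5]
gripper_width: 0.0495
gripper_force: 62.2
```

```bash
python3 -m pendant '[{"x":0,"y":0,"z":0.5,"turn":0},{"x":0,"y":0,"z":1,"turn":0},{"x":0,"y":0,"z":1,"turn":0},{"x":0,"y":0,"z":1,"turn":0},{"x":0,"y":0,"z":1,"turn":0}]' | grep -E "pos|force|width"
```

```text
tcp_pos: [0.4576, 0.2926, 0.0331]
contact_force: [-1.1, -0.7, 4.8]
gripper_width: 0.0493
gripper_force: 66.6
```

```bash
python3 -m pendant '[{"x":0,"y":0,"z":0,"turn":0},{"x":0,"y":0,"z":0,"turn":0},{"x":0,"y":0,"z":0,"turn":0},{"x":0,"y":0,"z":-1,"turn":0},{"x":0,"y":0,"z":-3,"turn":0}]' 0.82| grep -E "pos|force|width"
python3 -m pendant '[{"x":0,"y":0,"z":-10,"turn":0},{"x":0,"y":0,"z":-25,"turn":0},{"x":0,"y":0,"z":-50,"turn":0},{"x":0,"y":0,"z":-70,"turn":0},{"x":0,"y":0,"z":-85,"turn":0}]' 0.9| grep -E "pos|force|width"
python3 - <<'E'
from h import *
for cam in('top','scene'):
    print(cam,fit(cam,'phone_center',.008,(.447,-.08),.04),[w(cam,np.array(r['point'])*[640,480],.004)[:2].round(4) for r in pinpoint(cam,'phone_center')[:2]])
save('top','t4.png',(200,225,510,305),2.5)
go(.446,-.079,17,.08)
E
```

```text
tcp_pos: [0.4575, 0.2926, 0.0359]
contact_force: [-0.5, 0.4, 0.5]
gripper_width: 0.0701
gripper_force: 0.0
tcp_pos: [0.4577, 0.2927, 0.1227]
contact_force: [-0.3, 0.2, 0.2]
gripper_width: 0.077
gripper_force: 0.0
top [(0.67, 448.1, -78.0, 139.1, 67.2, 17.3)] [array([ 0.4536, -0.0805])]
scene [(0.56, 443.9, -72.7, 140.6, 76.5, 17.7)] [array([ 0.4557, -0.0832])]
now [457.3 292.5 120.4] yaw -9.2 w 0.077 | x 48.4 y 368.5 z 40.4 turn -26.2
```

View pics/t4.png

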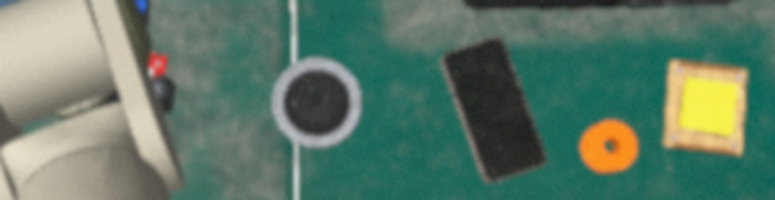

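The dish holds the black reel at px (318,102). The notes lie centred and square on their rest at (708,107). The phone lies bare at (495,110). Picking the phone next.

```bash
python3 -m pendant '[{"x":7,"y":55,"z":0,"turn":0},{"x":14,"y":110,"z":0,"turn":0},{"x":22,"y":168,"z":0,"turn":0},{"x":29,"y":224,"z":0,"turn":0},{"x":37,"y":280,"z":0,"turn":0}]' 0.95| grep -E "pos|width"
python3 -m pendant '[{"x":6,"y":45,"z":0,"turn":-5},{"x":11,"y":88,"z":10,"turn":-13},{"x":11,"y":88,"z":25,"turn":-21},{"x":11,"y":88,"z":40,"turn":-26.5},{"x":11,"y":88,"z":55,"turn":-26.5}]' | grep -E "pos|width"
python3 -c "
from h import *
go(.4475,-.0797,17.3,.022)"
```

```text
tcp_pos: [0.4486, 0.0086, 0.1202]
gripper_width: 0.0814
tcp_pos: [0.4456, -0.0784, 0.0647]
gripper_width: 0.0813
now [445.6 -78.4  64.7] yaw 17.3 w 0.0813 | x 1.5 y 1.8 z 42.7 turn 0.0
```

```bash
python3 -m pendant '[{"x":1.5,"y":1.5,"z":18,"turn":0},{"x":1.5,"y":1.5,"z":30,"turn":0},{"x":1.5,"y":1.5,"z":38,"turn":0},{"x":1.5,"y":1.5,"z":42,"turn":0},{"x":1.5,"y":1.5,"z":42,"turn":0}]' | grep -E "pos|force|width"
python3 -m pendant '[{"x":0,"y":0,"z":0,"turn":0},{"x":0,"y":0,"z":0,"turn":0},{"x":0,"y":0,"z":0,"turn":0},{"x":0,"y":0,"z":0,"turn":0},{"x":0,"y":0,"z":0,"turn":0}]' 0.5| grep -E "pos|force|width"
```

```text
tcp_pos: [0.4478, -0.0793, 0.0238]
contact_force: [-0.3, -0.3, -0.3]
gripper_width: 0.0811
gripper_force: 0.0
tcp_pos: [0.448, -0.0793, 0.0251]
contact_force: [-4.4, 2.0, 14.4]
gripper_width: 0.0631
gripper_force: 61.7
```

```bash
python3 -m pendant '[{"x":0,"y":0,"z":-3,"turn":0},{"x":0,"y":0,"z":-10,"turn":0},{"x":0,"y":0,"z":-25,"turn":0},{"x":0,"y":0,"z":-50,"turn":0},{"x":0,"y":0,"z":-80,"turn":0}]' | grep -E "pos|force|width"
python3 -c "
from h import *
print(fit('scene','phone_center',.083,(.447,-.08),.04),fit('scene','film_rest_floor',.008),fit('scene','films_center',.012,(.4575,.2925),.05))
go(.46,.29,17.3,.105)"
```

```text
tcp_pos: [0.4475, -0.0792, 0.1046]
contact_force: [0.2, 0.1, -1.8]
gripper_width: 0.0624
gripper_force: 65.8
[] [(0.86, 454.7, 297.2, 123.3, 76.4, -9.5)] []
now [448.2 -79.5 104.8] yaw 17.3 w 0.0624 | x 121.0 y -349.3 z -0.2 turn -0.0
```

The wrist force reads -1.8 N, which matches the phone's weight. Carrying it left first, in front of the shelf.

```bash
python3 -m pendant '[{"x":14,"y":-40,"z":0,"turn":0},{"x":32,"y":-93,"z":0,"turn":0},{"x":51,"y":-148,"z":0,"turn":0},{"x":70,"y":-203,"z":0,"turn":0},{"x":90,"y":-259,"z":0,"turn":0}]' | grep -E "pos|width"
python3 -m pendant '[{"x":14,"y":-40,"z":0,"turn":3},{"x":31,"y":-88,"z":0,"turn":10},{"x":31,"y":-88,"z":0,"turn":19.4},{"x":31,"y":-88,"z":0,"turn":19.4},{"x":31,"y":-88,"z":0,"turn":19.4}]' | grep -E "pos|width"
python3 -c "
from h import *
for c in('top','scene'): print(fit(c,'phone_rest_floor',.008,(.627,.30),.05))
go(.627,.3015,-2.1,.09)"
```

```text
tcp_pos: [0.4562, 0.1964, 0.1026]
gripper_width: 0.0624
tcp_pos: [0.4601, 0.2874, 0.1031]
gripper_width: 0.0631
[(0.56, 634.4, 301.1, 161.7, 85.7, -1.5)]
[(0.79, 621.5, 306.4, 176.7, 85.3, -2.4)]
now [460.3 287.4 103.5] yaw -2.1 w 0.0625 | x 166.1 y -20.2 z 13.5 turn 0.0
```

```bash
python3 -m pendant '[{"x":30,"y":-4,"z":0,"turn":0},{"x":75,"y":-9,"z":0,"turn":0},{"x":120,"y":-15,"z":0,"turn":0},{"x":155,"y":-19,"z":5,"turn":0},{"x":166,"y":-20,"z":25,"turn":0}]' | grep -E "pos|force|width"
python3 -m pendant '[{"x":0,"y":0,"z":12,"turn":0},{"x":0,"y":0,"z":24,"turn":0},{"x":0,"y":0,"z":32,"turn":0},{"x":0,"y":0,"z":36,"turn":0},{"x":0,"y":0,"z":36,"turn":0}]' | grep -E "pos|force|width"
python3 -c "
from h import *
go(.627,.3015,-2.1,.0311)
save('scene','s8.png',(200,200,380,340),4)"
```

```text
tcp_pos: [0.6289, 0.3011, 0.0786]
contact_force: [0.3, -0.3, -1.5]
gripper_width: 0.0624
gripper_force: 66.0
tcp_pos: [0.6268, 0.3018, 0.043]
contact_force: [0.1, -0.0, -1.9]
gripper_width: 0.062
gripper_force: 65.9
now [626.8 301.8  43. ] yaw -2.1 w 0.062 | x 0.2 y 0.3 z 11.9 turn -0.0
```

View pics/s8.png

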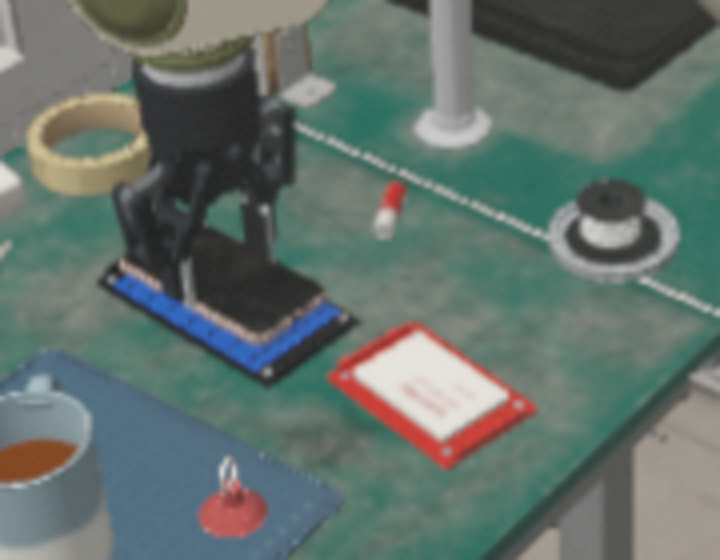

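The reel stands in its dish at px (612,215), the films are centred on the red rest at (435,385), and the phone hangs over its rest. I lower to touch.

```bash
python3 -m pendant '[{"x":0,"y":0,"z":4,"turn":0},{"x":0,"y":0,"z":7,"turn":0},{"x":0,"y":0,"z":9,"turn":0},{"x":0,"y":0,"z":10,"turn":0},{"x":0,"y":0,"z":10,"turn":0}]' | grep -E "pos|force|width"
python3 -m pendant '[{"x":0,"y":0,"z":0.5,"turn":0},{"x":0,"y":0,"z":1,"turn":0},{"x":0,"y":0,"z":1.5,"turn":0},{"x":0,"y":0,"z":1.5,"turn":0},{"x":0,"y":0,"z":1.5,"turn":0}]' | grep -E "pos|force|width"
```

```text
tcp_pos: [0.6269, 0.3018, 0.0328]
contact_force: [-0.0, -0.3, -1.2]
gripper_width: 0.0623
gripper_force: 65.9
tcp_pos: [0.627, 0.3018, 0.0316]
contact_force: [-1.0, -0.8, 1.3]
gripper_width: 0.0622
gripper_force: 67.4
```

```bash
python3 -m pendant '[{"x":0,"y":0,"z":0.5,"turn":0},{"x":0,"y":0,"z":0.5,"turn":0},{"x":0,"y":0,"z":0.5,"turn":0},{"x":0,"y":0,"z":0.5,"turn":0},{"x":0,"y":0,"z":0.5,"turn":0}]' | grep -E "pos|force|width"
python3 -m pendant '[{"x":0,"y":0,"z":0,"turn":0},{"x":0,"y":0,"z":0,"turn":0},{"x":0,"y":0,"z":0,"turn":0},{"x":0,"y":0,"z":-1,"turn":0},{"x":0,"y":0,"z":-3,"turn":0}]' 0.97| grep -E "pos|force|width"
python3 -m pendant '[{"x":0,"y":0,"z":-10,"turn":0},{"x":0,"y":0,"z":-25,"turn":0},{"x":0,"y":0,"z":-50,"turn":0},{"x":0,"y":0,"z":-70,"turn":0},{"x":-40,"y":0,"z":-75,"turn":0}]'| grep -E "pos|force|width"
python3 -m pendant '[{"x":-45,"y":20,"z":0,"turn":0},{"x":-95,"y":45,"z":0,"turn":0},{"x":-140,"y":80,"z":0,"turn":0},{"x":-170,"y":130,"z":0,"turn":0},{"x":-190,"y":185,"z":0,"turn":0}]'| grep -E "pos|force|width"
python3 -c "
from h import *
for n,z,p in(('films_center',.012,(.4575,.2925)),('phone_center',.014,(.627,.3015)),('film_rest_floor',.008,(.4575,.2925))): print(n,fit('top',n,z,p,.05))
save('top','t5.png',(140,170,350,310),3.8)"
```

```text
tcp_pos: [0.627, 0.3018, 0.0315]
contact_force: [-2.5, -0.6, 4.9]
gripper_width: 0.0624
gripper_force: 68.9
tcp_pos: [0.6269, 0.3018, 0.0339]
contact_force: [-0.5, -0.4, -0.9]
gripper_width: 0.0828
gripper_force: 0.0
tcp_pos: [0.5888, 0.303, 0.1112]
contact_force: [-1.4, 1.1, -0.9]
gripper_width: 0.083
gripper_force: 0.0
tcp_pos: [0.3892, 0.1246, 0.11]
contact_force: [0.9, -1.0, -0.9]
gripper_width: 0.083
gripper_force: 0.0
films_center []
phone_center []
film_rest_floor []
```

View pics/t5.png

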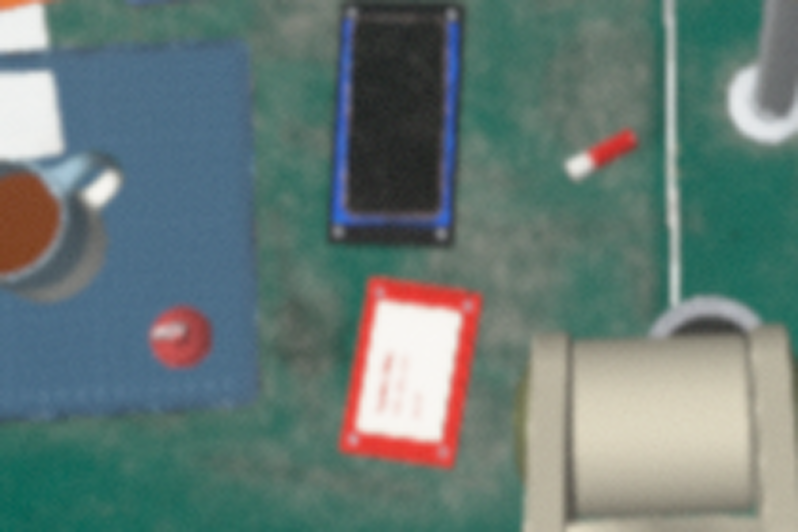

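The phone is square on its rest but looks a few mm too far toward +x (rows about 14–216 on a plate spanning about 5–243). The films are fine. I measure the phone's offset from the picture without viewing it again.

```bash
python3 - <<'E'
from h import *
im=read_camera('top');g=im.astype(int)
# profile along the rest's x axis, intensities by world x at z=.014 (phone top) and .01
a=np.radians(-2.1)
for z in(.014,.010):
    print(z)
    for s in range(-92,93,4):
        v=[]
        for t in(-15,0,15):
            X=(.628+(s*np.cos(a)-t*np.sin(a))/1000,.301+(s*np.sin(a)+t*np.cos(a))/1000,z)
            u=proj('top',X);v.append(cv2.getRectSubPix(im,(1,1),tuple(map(float,u)))[0,0])
        print(s,np.mean(v,0).astype(int),end='; ')
    print()
    if z==.014: pass
for n in('phone_center','phone_rest_floor'):
    print(n,[(round(r['score'],2),(np.array(r['rect'])*[640,480,640,480]).round(1),w('top',np.array([(r['rect'][0]+r['rect'][2])*320,(r['rect'][1]+r['rect'][3])*240]),.014)[:2].round(4)) for r in masks_of('top',n)[:3]])
E
```

```text
0.014
-92 [ 61 108  95]; -88 [54 88 79]; -84 [48 58 56]; -80 [48 48 49]; -76 [49 52 57]; -72 [56 65 93]; -68 [ 80  81 109]; -64 [67 65 69]; -60 [47 47 44]; -56 [43 45 43]; -52 [42 42 43]; -48 [42 41 40]; -44 [41 42 41]; -40 [41 43 41]; -36 [41 42 41]; -32 [40 41 40]; -28 [39 40 39]; -24 [38 40 38]; -20 [41 43 42]; -16 [41 42 40]; -12 [43 44 43]; -8 [43 44 43]; -4 [43 45 43]; 0 [42 43 41]; 4 [40 42 41]; 8 [38 41 39]; 12 [41 44 41]; 16 [41 43 41]; 20 [42 43 41]; 24 [41 44 42]; 28 [40 42 41]; 32 [40 43 42]; 36 [42 45 42]; 40 [44 46 44]; 44 [43 46 44]; 48 [46 47 46]; 52 [44 46 44]; 56 [42 43 42]; 60 [42 45 43]; 64 [48 50 49]; 68 [64 62 61]; 72 [56 55 54]; 76 [47 50 50]; 80 [63 71 66]; 84 [ 92 105  97]; 88 [100 116 106]; 92 [ 97 116 106]; 
0.01
-92 [ 63 110  97]; -88 [55 93 83]; -84 [48 62 59]; -80 [47 48 48]; -76 [49 51 55]; -72 [53 61 87]; -68 [ 76  79 110]; -64 [73 71 78]; -60 [50 50 46]; -56 [44 44 43]; -52 [42 42 42]; -48 [42 42 41]; -44 [42 43 41]; -40 [41 42 40]; -36 [41 43 42]; -32 [40 42 40]; -28 [39 40 39]; -24 [38 40 38]; -20 [41 42 41]; -16 [41 42 41]; -12 [41 43 42]; -8 [42 42 41]; -4 [44 46 44]; 0 [42 44 42]; 4 [40 42 41]; 8 [40 43 42]; 12 [40 42 40]; 16 [40 43 40]; 20 [42 44 42]; 24 [41 44 42]; 28 [40 42 41]; 32 [40 43 42]; 36 [42 44 41]; 40 [43 44 43]; 44 [41 45 43]; 48 [45 47 45]; 52 [45 47 44]; 56 [42 45 43]; 60 [41 44 42]; 64 [46 48 47]; 68 [62 60 60]; 72 [61 60 58]; 76 [45 48 48]; 80 [56 62 59]; 84 [84 96 89]; 88 [ 99 114 105]; 92 [ 98 116 106]; 
phone_center [(0.95, array([231.9, 171.7, 261.4, 227.1]), array([0.6308, 0.2941])), (0.71, array([310.6, 249.6, 338.8, 259. ]), array([0.4865, 0.1   ])), (0.7, array([472.8, 253.3, 491.6, 279.7]), array([ 0.448 , -0.2878]))]
phone_rest_floor [(0.93, array([227.6, 164.6, 262.1, 236.9]), array([0.6274, 0.2986]))]
```

The phone is off by about 2–4 mm lengthwise with 11 mm of clearance to each lip. The films and notes are within about 3 mm, and the arm is clear of everything. Handing in.

```bash
python3 -c "
from cell import *
print(get_obs()['time'],close_job())"
```

```text
the job is handed in; nothing more can be done
41.675 None
```

The job is handed in at 41.7 s: the reel, notes, films and phone were taken off from the top down and each set on its own rest, with the mug and suction cup never approached. The phone is about 2–4 mm off centre lengthwise, and the films and notes are within about 3 mm.

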